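# Dial the code and draw the hasp bolt

## Task

Unlock the code lock on the bench: pressing only gently, roll its three black thumbwheels until they show 4, 2 and 5 white dots from left to right, each number centred on the white index lines, then slide the red knob to the right as far as it goes, so that the bolt leaves the staple. Do not force anything, leave the code standing, and do not disturb the tin, the bottle and the hex key lying round the lock.

Things in the scene. Friction and masses are not known exactly. Their poses are not given: they have to be found in the camera images.
- code_lock: Grey steel lock case fixed to the bench, 130 (x) x 210 (y) mm, flat cover at z = 62 mm. Origin on the bench below the middle of the wheel row; x away from the operator, y to the operator's left. Three black thumbwheels at y = +52 (left), 0, -52 mm rise through cover slots, 62 x 27 mm. A fixed staple (65 mm high) stands outside the left end, y = +116 mm; the shut bolt passes through it.
- left_wheel_top (a point): Topmost point of the left wheel, fixed to the case (axes as the case): 76 mm above the bench, 14 mm above the cover. Each wheel: radius 36 mm, 24 mm wide, axle along case y at height 40 mm; in stiff rubber bushes that give 1 mm per 15 N. This point is nominal: each wheel really stands up to 2 mm higher or lower, so feel for it. Rim smooth, friction about 1.
- middle_wheel_top (a point): Topmost point of the middle wheel, otherwise as the left one. The wheels run stiffly (0.08 N m: 2 to 2.5 N along the rim) and stay where left. A press of 4 to 9 N on the top drives them; more than 22 N is too hard.
- right_wheel_top (a point): Topmost point of the right wheel, otherwise as the left one. Round each rim lie six fields with 1 to 6 white dots, 60 degrees apart, bounded by orange lines; white index lines on the cover mark the top centre.
- wheel_left (a joint): Angle of the left wheel, rad. 0: one dot on top, at the index lines; (n-1) x 1.047 shows n dots on top. It grows as the top of the wheel is rolled away from the operator (case +x). Stops at -0.35 and 5.6.
- wheel_middle (a joint): Angle of the middle wheel, likewise.
- wheel_right (a joint): Angle of the right wheel, likewise.
- bolt: Steel bolt bar loose in a channel along case y, 0.2 kg, 1 mm play, slides easily. Origin under the knob on the bar's underside, 30 mm above the bench, at case x = -55 mm; case y = +7 to +8 mm shut, about -9 mm against its stop when open; clears the staple at y < -6 mm. Hidden teeth meet gate discs after 2 to 3 mm and pass freely if every wheel is within 0.13 rad of the code 4-2-5.
- knob (a point): Middle of the exposed part of the red knob on the bolt, 78 mm above the bench. Knob 12 x 12 mm, its top 90 mm and the cover round it 62 mm above the bench. Axes as the case.
- wax_tin: Round tin, white with a green lid, 69 mm wide, 32 mm high, left of the lock; a bystander. Origin at its underside.
- ca_bottle: Small white bottle with a red pointed cap, 27 mm wide, 89 mm high, right of the lock; a bystander. Origin at its underside.
- hex_key: Grey L-shaped hex key, 40 x 115 x 8 mm, lying behind the lock; a bystander. Origin at its underside.
There are look-alikes about, which are no part of the job. What is shaped like the part that bears wheel_right but pink is not meant.

How it is judged:
By the outcome, as a careful person would: the job done as asked, in the order asked, and still so for the second after the job is handed in, with the robot touching nothing.
It also fails if it takes over 72 s, if anything falls off the work surface, if the arm or the gripper's body presses on something with over 40 N, if the wrist force passes 120 N, or if a joint passes its speed limit or range.

## Robot

A 7-joint arm with a two-finger parallel gripper is mounted at the origin on a cart in front of the work surface, level with it; the furniture and walls round the work are solid. World frame = base frame: x ahead of the robot, y to its left, z up, the work surface at z = 0. Lengths are in m, angles in rad, forces in N, time in s.
With the tool pointing down it reaches from about 0.4 to 0.85 m from the base axis. Payload 4.5 kg.
Tool frame: the origin (TCP) lies on the centre line of the jaws, within the pads' length; the fingertips stand ahead of it and the grasp point (between the pads) lies 2 mm behind it (r.tip_reach is the z of the fingertips in the tool frame, in m); z points along the fingers, y is the line along which they close (so a half turn about z gives the same grasp; the last joint's range is limited). The gripper opens to 85 mm and grips with 20 to 120 N. Pads are 22 mm wide; open, the fingers measure 114 mm over their backs; the gripper's body (76 mm by 85 mm) begins 54 mm behind the grasp point. The pads swing forward as they close: fully open they stand 13 mm farther back than shut.
Start: joints at [-1.275, 0.689, -0.195, 1.565, 0.157, 0.902, -0.215], TCP at [0.162, 0.604, 0.248] pointing down, gripper open.
Joint ranges: [-3.01, 3.01], [-0.46, 2.08], [-1.47, 1.51], [0.13, 2.56], [-1, 4.14], [0.04, 2.09], [-2.66, 2.66]. Speed limits (rad/s): [2.57, 2.57, 3.14, 3.14, 3.14, 3.14, 3.14].

## Interface

Orientations are given as a rotation vector (axis times angle).
In Python, from plant import r gives the robot as it stands.
- The arm moves only by the shell command python3 -m creep 'ROWS' [FORCE]. ROWS is a JSON object of lists of equal length, an entry for each row: "claw": the closure, from -1 (fully open) to 1 (shut); "delta_pos": the shift along the tool's x, y, z in mm, a list of three; "twist": the turn, a rotation vector about the tool's x, y, z in units of 10 degrees (1.0 is 10 degrees), a list of three. A call has exactly 5 rows; each row shifts and turns the commanded pose from where the row before left it, along the tool's axes as they then stand; what a row does not reach is not made up. A row lasts 1/8 s, in which the tool goes at most 62.5 mm and 10.7 degrees, less where a joint would pass 70% of its speed; a pose out of reach is approached as far as the arm can. A call is refused whole if a number of a shift passes 62.5 or a number of a turn 1, either way. A call with a gripper value outside its range is refused whole. The fingers move at their own pace and stop on an object; FORCE is the grip in N (left out, the last holds). Time passes only in rows, so rows that do not move let the fingers close, or fill a call up. It gives the time, the measured TCP pose, the force, the opening and the grip force at its end, in the units of the state.
- r.read_state(): the state, without advancing time (a new reading comes with each control period).
- r.camera(name): name is "scene" or "top" or "wrist"; returns a dict with "img" (400x640x3 uint8, red, green, blue), "z_map" (400x640 float32, m along the optical axis (not along the pixel's ray), 0 where there is no reading), "fovy" (degrees; the focal length in pixels is half the picture's height over the tangent of half this angle, whatever the lens; pixels are square), "cx", "cy" (the principal point, pixels), "R" (3x3) and "t" (3): a world point X has camera coordinates R X + t; the wrist camera has in their place "hand_eye" (4x4, takes a point from camera to tool coordinates, whose origin is the TCP and whose axes are the flange's). Camera axes: x right, y down, z forward; pixel columns grow to the right and rows downward; lengths in m; the calibration is good to about 2 mm. A picture is of the moment at which its call begins: read the wrist's pose just before it.
- r.finish_job(): hands the job in; it is judged then, once.
The state is a dict: "t": time; "joints": joint angles; "qvel": joint speeds; "effort": joint torques, N m; "position": TCP position; "tool_rot": TCP orientation; "wrist_force": force on the tool from outside, world axes, zero at the start; "moment": the same for the moment, N m; "finger_gap": finger opening in m; "gripper_force": force on a finger pad.
Only numpy, scipy, OpenCV 4.12 (cv2) and the standard library are available. Lean on these libraries where they do the work, as an engineer would, in place of code of your own. Each camera call takes 0.05 s, during which the arm holds its last target. There are 200 camera calls.

## Working session

There is one attempt and no reset: what is moved stays moved. The work goes in short steps, Python scripts to look and compute and a shell command to move; the robot and the scene stay as the last step left them, time stands still between calls to the robot, and variables do not carry over. Pictures are saved under pics/ and viewed, at most 10 in all, crops included, and the job is handed in when it is done.

```bash
ls; mkdir -p pics
python3 - <<'E'
from plant import r
import cv2,numpy as np
s=r.read_state();print({k:np.round(v,3).tolist() for k,v in s.items()}, r.tip_reach)
for n in("scene","top"):
    c=r.camera(n);cv2.imwrite(f"pics/{n}0.png",c["img"][:,:,::-1]);np.savez(f"{n}0.npz",**c);print(n,c["fovy"],c["cx"],c["cy"],c["R"].tolist(),c["t"])
E
```

```text
pics
{'t': 0.0, 'joints': [-1.275, 0.69, -0.195, 1.566, 0.157, 0.903, -0.215], 'qvel': [-0.0, 0.001, 0.001, 0.001, -0.0, -0.0, -0.0], 'effort': [0.0, -53.961, -1.266, -15.855, 0.009, 0.009, -0.0], 'position': [0.162, 0.603, 0.247], 'tool_rot': [-0.41, -3.115, 0.003], 'wrist_force': [-0.445, -0.529, -0.354], 'moment': [0.03, -0.018, 0.002], 'gripper_force': 0.0, 'finger_gap': 0.086} 0.017
scene 48.79246808985072 323.195042714971 205.05484567445765 [[0.7778685885389551, -0.6283993677324479, -0.005890127152595758], [-0.3226661425732356, -0.3913364823870199, -0.8618249926695458], [0.5392652588488549, 0.6722871352230486, -0.5071715571798798]] [-0.38357202  0.24137276  0.72325626]
top 49.42524571720516 323.23554783282674 195.291874822416 [[-0.008959863928486654, -0.9992195192894663, -0.03847171830463635], [-0.9966339632082097, 0.012058726827339402, -0.08108841154690913], [0.08148904354746295, 0.0376156799517421, -0.9959641541759866]] [0.0606622  0.54367806 0.87680906]
```

View pics/scene0.png

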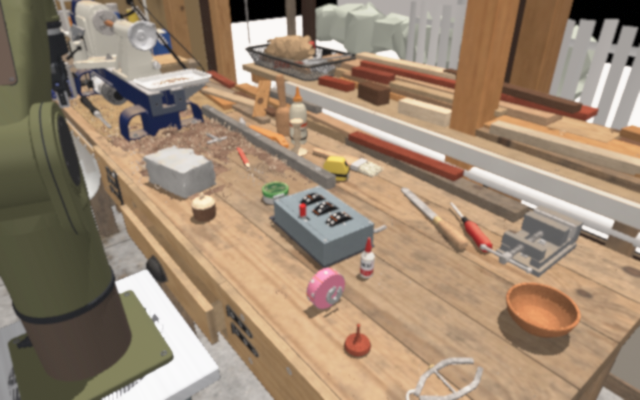

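View pics/top0.png

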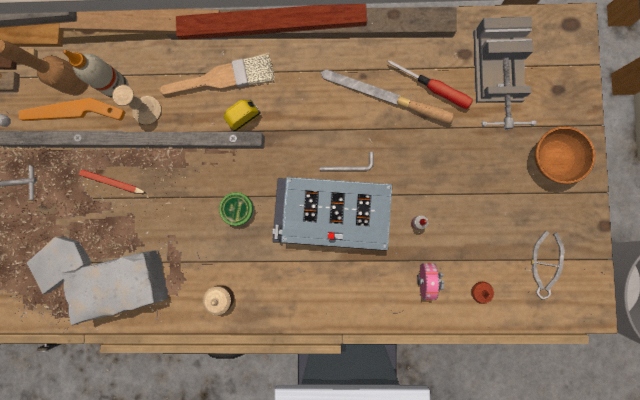

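The scene shows one grey-blue lock with three wheels: top view (311,207), (337,208), (364,210), with the red knob at (332,237). Two look-alikes stand apart from it, a pink wheel at (430,282) and a red object at (483,292). The lock's right wheel at (364,210) is black and set in the case, so it is the one meant. Next I measure the case pose and confirm with a crop.

```bash
cat > h.py <<'E'
import numpy as np,cv2
from scipy.spatial.transform import Rotation as Rot
def foc(c): return 200/np.tan(np.radians(float(c["fovy"]))/2)
def wristRt(c,s):  # world->cam
    H=np.array(c["hand_eye"]);Rw=Rot.from_rotvec(s["tool_rot"]).as_matrix()
    Rc=Rw@H[:3,:3];tc=Rw@H[:3,3]+np.array(s["position"])
    return Rc.T,-Rc.T@tc
def cast(c,uv,z,Rt=None):
    R,t=Rt if Rt else (c["R"],c["t"])
    uv=np.atleast_2d(uv).astype(float);f=foc(c)
    d=np.c_[(uv[:,0]-c["cx"])/f,(uv[:,1]-c["cy"])/f,np.ones(len(uv))]@R
    o=-R.T@t
    return o+d*((z-o[2])/d[:,2])[:,None]
def proj(c,X,Rt=None):
    R,t=Rt if Rt else (c["R"],c["t"])
    p=np.atleast_2d(X)@R.T+t;f=foc(c)
    return np.c_[p[:,0]/p[:,2]*f+c["cx"],p[:,1]/p[:,2]*f+c["cy"]]
E
python3 - <<'E'
from h import *
c=dict(np.load("top0.npz"));im=c["img"]
# height map
v,u=np.mgrid[:400,:640];z=c["z_map"];f=foc(c)
P=np.stack([(u-c["cx"])/f*z,(v-c["cy"])/f*z,z],-1)@c["R"]
P=P-c["R"].T@c["t"]
m=((P[...,2]>.05)&(P[...,2]<.075)).astype(np.uint8);m[:, :270]=0;m[:,405:]=0;m[:165]=0;m[260:]=0
m=cv2.morphologyEx(m,cv2.MORPH_CLOSE,np.ones((9,9)))
m=cv2.morphologyEx(m,cv2.MORPH_OPEN,np.ones((15,15)))
k=max(cv2.findContours(m,0,1)[0],key=cv2.contourArea)[:,0]
W=cast(c,k,.062)[:,:2]
print(cv2.minAreaRect((W*1000).astype(np.float32)), "med z",np.median(P[...,2][m>0]))
hs=cv2.cvtColor(im,cv2.COLOR_RGB2HSV)
red=((hs[...,0]<8)|(hs[...,0]>172))&(hs[...,1]>170)&(hs[...,2]>120)
red[:, :300]=0;red[:,360:]=0;red[:220]=0;red[250:]=0
q=np.argwhere(red)[:,::-1];print(len(q),q.mean(0),cast(c,q.mean(0),.09))
for n,uv in dict(tin=(236,210),bottle=(420,223),hexa=(320,169),hexb=(371,168),hexc=(371,153)).items(): print(n,cast(c,uv,{'tin':.032,'bottle':.08}.get(n,.004)))
cv2.imwrite("pics/crop.png",cv2.resize(im[165:265,215:445,::-1],None,fx=3.4,fy=3.4,interpolation=cv2.INTER_CUBIC))
E
```

```text
((505.9743347167969, 27.92652130126953), (210.8604736328125, 129.73468017578125), 85.25862121582031) med z 0.06205529639825402
33 [330.72727273 235.54545455] [[0.46186855 0.03884767 0.09      ]]
tin [[0.51533261 0.23480908 0.032     ]]
bottle [[ 0.48420566 -0.13202829  0.08      ]]
hexa [[0.60204329 0.06204355 0.004     ]]
hexb [[ 0.6026158 -0.0460658  0.004    ]]
hexc [[ 0.63473131 -0.04663927  0.004     ]]
```

View pics/crop.png

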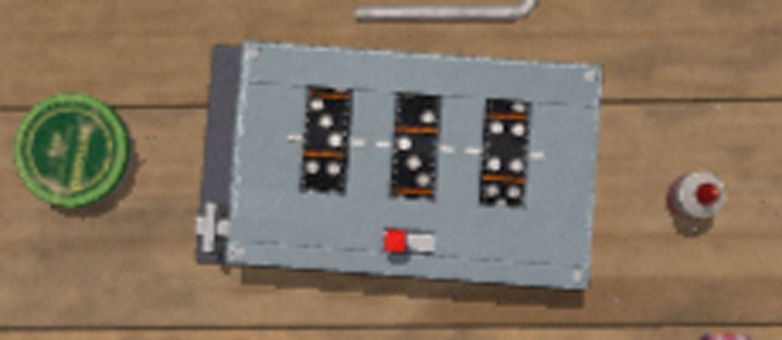

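The crop (scale 3.4) shows three wheels:
- **Left:** 3 dots just past the index.
- **Middle:** 3 dots on the operator side of the index, with 2 beyond it.
- **Right:** 4 dots near the index.

The knob is at (395,240). The tin, bottle and hex key match the list. I now move over the lock with the jaws shut.

```bash
for i in 1; do
python3 -m creep '{"claw":[1,1,1,1,1],"delta_pos":[[-15,-14,0],[-33,-31,0],[-33,-31,0],[-33,-31,0],[-33,-31,0]],"twist":[[0,0,0],[0,0,0],[0,0,0],[0,0,0],[0,0,0]]}' 30
python3 -m creep '{"claw":[1,1,1,1,1],"delta_pos":[[-33,-31,0],[-33,-31,0],[-33,-31,0],[-33,-31,0],[-33,-31,0]],"twist":[[0,0,0],[0,0,0],[0,0,0],[0,0,0],[0,0,0]]}'
python3 -m creep '{"claw":[1,1,1,1,1],"delta_pos":[[-33,-31,0],[-33,-31,0],[-33,-31,0],[-33,-31,0],[-15,-14,0]],"twist":[[0,0,0],[0,0,0],[0,0,0],[0,0,0],[0,0,0]]}'
python3 -m creep '{"claw":[1,1,1,1,1],"delta_pos":[[0,0,0],[0,0,0],[0,0,0],[0,0,0],[0,0,0]],"twist":[[0,0,-0.25],[0,0,-0.5],[0,0,-0.28],[0,0,0],[0,0,0]]}'
done
cat > look.py <<'E'
import sys
from h import *
from plant import r
def look(n):
    s=r.read_state();c=r.camera("wrist");cv2.imwrite(f"pics/{n}.png",c["img"][:,:,::-1]);np.savez(f"{n}.npz",**c,**{"s_"+k:v for k,v in s.items()})
    return c,s
if __name__=="__main__":
    c,s=look(sys.argv[1]);print(c["hand_eye"],c["fovy"],s["position"],s["tool_rot"],s["wrist_force"])
E
python3 look.py w0
```

```text
t: 0.72
position: [0.2686, 0.4308, 0.2481]
tool_rot: [-0.41, -3.115, 0.001]
wrist_force: [1.3, -0.2, 0.6]
finger_gap: 0.0002
gripper_force: 0.0
t: 1.35
position: [0.3878, 0.2386, 0.2481]
tool_rot: [-0.41, -3.115, 0.0]
wrist_force: [1.4, 0.1, 0.9]
finger_gap: 0.0001
gripper_force: 0.0
t: 1.98
position: [0.4945, 0.0655, 0.2479]
tool_rot: [-0.417, -3.114, 0.002]
wrist_force: [-0.4, 0.9, 0.1]
finger_gap: -0.0003
gripper_force: 0.0
t: 2.6
position: [0.4934, 0.0691, 0.2483]
tool_rot: [-0.128, -3.139, -0.0]
wrist_force: [0.2, -0.0, 0.3]
finger_gap: -0.0002
gripper_force: 0.0
[[-1.28892648e-03 -9.65378038e-01 -2.60851648e-01  6.49291419e-02]
 [ 9.99999166e-01 -1.26531012e-03 -2.58471836e-04 -1.04893202e-04]
 [-8.05351950e-05 -2.60851763e-01  9.65378864e-01 -1.25805942e-01]
 [ 0.00000000e+00  0.00000000e+00  0.00000000e+00  1.00000000e+00]] 59.74627015946351 [0.49335612 0.06907586 0.24829561] [-1.28449862e-01 -3.13885670e+00 -2.87220412e-04] [ 0.1750621  -0.00201529  0.28551373]
```

View pics/w0.png

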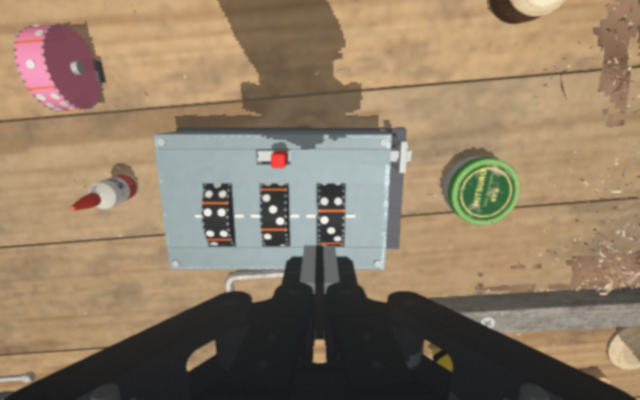

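The wrist view is upside down (operator at the top). It shows the wheels at columns 217 (right), 275 (middle) and 331 (left), with the index lines at row 216. The red knob is at (279,159) and the pink look-alike at (60,67), away from the lock. Next I measure the wheel angles from the orange lines.

```bash
cat > meas.py <<'E'
import sys
from h import *
def meas(n,verbose=True):
    d=dict(np.load(n+".npz"));s={k[2:]:v for k,v in d.items() if k[:2]=="s_"}
    Rt=wristRt(d,s);im=d["img"];hs=cv2.cvtColor(im,cv2.COLOR_RGB2HSV)
    O=np.load("org.npy") if len(sys.argv)<3 or sys.argv[2]!="init" else np.array([.516,.027])
    a=np.radians(85.26);ey=np.array([np.cos(a),np.sin(a)]);ex=np.array([ey[1],-ey[0]])
    case=lambda X:np.c_[(X[:,:2]-O)@ex,(X[:,:2]-O)@ey,X[:,2]]
    f=foc(d);o=case((-Rt[0].T@Rt[1])[None])[0]
    v,u=np.mgrid[:400,:640]
    P=case(cast(d,np.c_[u.ravel(),v.ravel()],.062,Rt)).reshape(400,640,3)
    w=(hs[...,1]<45)&(hs[...,2]>185)
    idx=w&(abs(P[...,0])<.012)&(abs(P[...,1])<.085)&(np.minimum.reduce([abs(P[...,1]-y) for y in(.052,0,-.052)])>.016)
    q=P[idx];print("index px",len(q),"case x mean",q[:,0].mean()*1e3, "y range",q[:,1].min()*1e3,q[:,1].max()*1e3)
    orange=(hs[...,0]>5)&(hs[...,0]<20)&(hs[...,1]>130)&(hs[...,2]>110)
    P2=case(cast(d,np.c_[u.ravel(),v.ravel()],.07,Rt)).reshape(400,640,3)
    for nm,y in(("left",.052),("mid",0),("right",-.052)):
        m=(orange&(abs(P2[...,1]-y)<.013)&(abs(P2[...,0])<.035)).astype(np.uint8)
        N,L,st,ce=cv2.connectedComponentsWithStats(m)
        for i in range(1,N):
            if st[i,4]<12: continue
            D=P2.reshape(400,640,3)[int(round(ce[i][1])),int(round(ce[i][0]))]
            X=case(cast(d,ce[i],.07,Rt))[0];dd=X-o
            A=o-np.array([0,0,.040]);aa=dd[0]**2+dd[2]**2;b=A[0]*dd[0]+A[2]*dd[2];cc=A[0]**2+A[2]**2-.036**2
            t=(-b-np.sqrt(b*b-aa*cc))/aa;h=A+t*dd
            print(nm,np.round(ce[i],1),st[i,4],"boundary deg from top (+ = away)",round(np.degrees(np.arctan2(h[0],h[2])),1),"y",round(X[1]*1e3,1))
    red=((hs[...,0]<8)|(hs[...,0]>172))&(hs[...,1]>170)&(hs[...,2]>120)&(abs(P[...,0]+.055)<.04)&(abs(P[...,1])<.04)
    q=np.argwhere(red)[:,::-1]
    if len(q): print("knob px",q.mean(0),"case@z=.09",np.round(case(cast(d,q.mean(0),.09,Rt))[0]*1e3,1))
    if 0: pass
    return O,ex,ey,idx,P
if __name__=="__main__":
    O,ex,ey,idx,P=meas(sys.argv[1])
    if len(sys.argv)>2:
        q=P[idx];np.save("org.npy",O+ex*q[:,0].mean()+ey*(q[:,1].min()+q[:,1].max())/2);print(np.load("org.npy"))
E
python3 meas.py w0 init; python3 meas.py w0
```

```text
index px 981 case x mean -0.3788897256904071 y range -77.23146892126638 84.96785305433511
left [331.1 210.2] 78 boundary deg from top (+ = away) -9.4 y 50.8
left [330.5 242.9] 50 boundary deg from top (+ = away) nan y 50.5
mid [273.8 189. ] 70 boundary deg from top (+ = away) -40.6 y -0.6
mid [273.7 229. ] 73 boundary deg from top (+ = away) 20.2 y -2.0
right [214.5 202.5] 90 boundary deg from top (+ = away) -20.3 y -54.5
right [218.7 239. ] 63 boundary deg from top (+ = away) 44.1 y -53.4
knob px [278.4076087  159.35869565] case@z=.09 [-53.1   6.7  90. ]
[0.51594205 0.03088627]
index px 890 case x mean -0.20188436696679254 y range -81.09966098780075 84.96828384366901
left [332.9 210.2] 67 boundary deg from top (+ = away) -8.8 y 48.5
left [331.8 242.9] 44 boundary deg from top (+ = away) nan y 47.8
mid [275. 189.] 63 boundary deg from top (+ = away) -39.9 y -3.4
mid [275.7 229. ] 61 boundary deg from top (+ = away) 21.0 y -4.0
right [216.6 202.5] 73 boundary deg from top (+ = away) -19.8 y -56.5
right [219.8 239. ] 56 boundary deg from top (+ = away) 45.5 y -56.2
knob px [278.4076087  159.35869565] case@z=.09 [-52.8   2.8  90. ]meas.py:25: RuntimeWarning: invalid value encountered in sqrt
  t=(-b-np.sqrt(b*b-aa*cc))/aa;h=A+t*dd
meas.py:25: RuntimeWarning: invalid value encountered in sqrt
  t=(-b-np.sqrt(b*b-aa*cc))/aa;h=A+t*dd
```

```bash
python3 - <<'E'
from h import *
d=dict(np.load("w0.npz"));s={k[2:]:v for k,v in d.items() if k[:2]=="s_"};Rt=wristRt(d,s)
O=np.array([.516,.026]);a=np.radians(85.26);ey=np.array([np.cos(a),np.sin(a)]);ex=np.array([ey[1],-ey[0]])
np.save("org.npy",O)
g=d["img"].min(-1)
for c0,c1 in((193,202),(232,262),(288,318),(344,356)):
    sub=g[206:228,c0:c1].astype(float);w=np.clip(sub-np.percentile(sub,75)-15,0,None);v,u=np.mgrid[206:228,c0:c1]
    uv=[(u*w).sum()/w.sum(),(v*w).sum()/w.sum()];X=cast(d,uv,.062,Rt)[0,:2]-O;print(np.round(uv,1),X@ex*1e3,X@ey*1e3)
E
python3 -m creep '{"claw":[1,1,1,1,1],"delta_pos":[[-9,6,25],[-8,5,40],[0,0,40],[0,0,25],[0,0,12]],"twist":[[0,0,0],[0,0,0],[0,0,0],[0,0,0],[0,0,0]]}'
python3 -m creep '{"claw":[1,1,1,1,1],"delta_pos":[[0,0,4],[0,0,2],[0,0,0],[0,0,0],[0,0,0]],"twist":[[0,0,0],[0,0,0],[0,0,0],[0,0,0],[0,0,0]]}'
```

```text
[197.6 215.8] 3.305336034217188 -72.83693056748666
[246.7 215.7] 3.232575667553161 -26.842642766037365
[302.8 215.7] 3.213846414986204 25.646299269404587
[350.4 215.8] 3.4073967308687934 70.1802237783021
t: 3.28
position: [0.5108, 0.0783, 0.105]
tool_rot: [-0.128, -3.137, 0.001]
wrist_force: [0.5, -0.2, -0.2]
finger_gap: 0.0001
gripper_force: 0.0
t: 3.9
position: [0.5116, 0.0782, 0.1007]
tool_rot: [0.129, 3.138, 0.0]
wrist_force: [-0.4, 0.4, 0.4]
finger_gap: 0.0001
gripper_force: 0.0
```

Measured against the index lines, the origin moves to x ≈ 0.519. I correct for that, then feel down for the left wheel.

```bash
python3 -c "
import numpy as np;np.save('org.npy',np.array([.5192,.0257]))"; python3 meas.py w0 2>/dev/null
python3 -m creep '{"claw":[1,1,1,1,1],"delta_pos":[[-3,0,2],[0,0,1],[0,0,1],[0,0,0],[0,0,0]],"twist":[[0,0,0],[0,0,0],[0,0,0],[0,0,0],[0,0,0]]}'
python3 -m creep '{"claw":[1,1,1,1,1],"delta_pos":[[0,0,0.25],[0,0,0.25],[0,0,0.25],[0,0,0],[0,0,0]],"twist":[[0,0,0],[0,0,0],[0,0,0],[0,0,0],[0,0,0]]}'
```

```text
index px 924 case x mean -0.7393834333999323 y range -76.20034467199575 84.92063455029796
left [331.1 210.2] 78 boundary deg from top (+ = away) -14.5 y 51.8
left [330.5 242.9] 50 boundary deg from top (+ = away) 46.4 y 51.5
mid [273.8 189. ] 70 boundary deg from top (+ = away) -46.6 y 0.5
mid [273.7 229. ] 73 boundary deg from top (+ = away) 14.1 y -0.9
right [214.5 202.5] 90 boundary deg from top (+ = away) -25.5 y -53.5
right [218.7 239. ] 63 boundary deg from top (+ = away) 34.3 y -52.4
knob px [278.4076087  159.35869565] case@z=.09 [-56.4   7.7  90. ]
t: 4.53
position: [0.5144, 0.078, 0.0963]
tool_rot: [-0.129, -3.139, -0.0]
wrist_force: [0.5, -0.7, 0.4]
finger_gap: 0.0004
gripper_force: 0.0
t: 5.15
position: [0.5144, 0.078, 0.0955]
tool_rot: [-0.129, -3.139, -0.0]
wrist_force: [1.1, -0.1, 0.4]
finger_gap: -0.0003
gripper_force: 0.0
```

```bash
python3 -m creep '{"claw":[1,1,1,1,1],"delta_pos":[[0,0,0.25],[0,0,0.25],[0,0,0.25],[0,0,0],[0,0,0]],"twist":[[0,0,0],[0,0,0],[0,0,0],[0,0,0],[0,0,0]]}' | grep -E "pos|force"
```

```text
position: [0.5144, 0.078, 0.0948]
wrist_force: [0.8, 0.2, 0.2]
gripper_force: 0.0
```

```bash
python3 -m creep '{"claw":[1,1,1,1,1],"delta_pos":[[0,0,0.25],[0,0,0.25],[0,0,0.25],[0,0,0],[0,0,0]],"twist":[[0,0,0],[0,0,0],[0,0,0],[0,0,0],[0,0,0]]}' | grep -E "pos|force"
```

```text
position: [0.5144, 0.078, 0.094]
wrist_force: [0.3, 0.4, 0.2]
gripper_force: 0.0
```

```bash
python3 -m creep '{"claw":[1,1,1,1,1],"delta_pos":[[0,0,0.25],[0,0,0.25],[0,0,0.25],[0,0,0],[0,0,0]],"twist":[[0,0,0],[0,0,0],[0,0,0],[0,0,0],[0,0,0]]}' | grep -E "pos|force"
```

```text
position: [0.5144, 0.078, 0.0933]
wrist_force: [-0.0, -0.6, 0.6]
gripper_force: 0.1
```

```bash
python3 -m creep '{"claw":[1,1,1,1,1],"delta_pos":[[0,0,0.25],[0,0,0.25],[0,0,0],[0,0,0],[0,0,0]],"twist":[[0,0,0],[0,0,0],[0,0,0],[0,0,0],[0,0,0]]}' | grep -E "pos|force"
```

```text
position: [0.5144, 0.078, 0.0929]
wrist_force: [-0.7, 0.2, 4.6]
gripper_force: 2.0
```

Contact is at TCP z ≈ 0.093 with 4.6 N. I press slightly more and make a short stroke.

```bash
python3 -m creep '{"claw":[1,1,1,1,1],"delta_pos":[[0,0,0.12],[-1.5,0,0],[-2.5,0,0],[-2,0,0],[-1,0,0]],"twist":[[0,0,0],[0,0,0],[0,0,0],[0,0,0],[0,0,0]]}' | grep -E "pos|force"
```

```text
position: [0.5207, 0.0775, 0.0927]
wrist_force: [-1.1, 0.5, 5.9]
gripper_force: 3.2
```

```bash
python3 -m creep '{"claw":[1,1,1,1,1],"delta_pos":[[-1.5,0,0],[-2,0,0],[-2,0,0],[-2,0,0],[-1,0,0]],"twist":[[0,0,0],[0,0,0],[0,0,0],[0,0,0],[0,0,0]]}' | grep -E "pos|force"; python3 look.py w1 >/dev/null; python3 meas.py w1 2>/dev/null
```

```text
position: [0.5292, 0.0768, 0.0927]
wrist_force: [-1.7, 0.3, 6.6]
gripper_force: 3.1
index px 3935 case x mean 1.7707309853471855 y range -84.9847467904691 84.9801084270082
left [319.1 181.5] 193 boundary deg from top (+ = away) -51.8 y 51.5
mid [203.9 187.4] 197 boundary deg from top (+ = away) -46.5 y 1.3
mid [204.6 269. ] 234 boundary deg from top (+ = away) 14.8 y -1.7
right [ 81.7 215. ] 241 boundary deg from top (+ = away) -25.4 y -54.2
right [ 98.7 286.5] 173 boundary deg from top (+ = away) 35.4 y -52.4
knob px [203.81907646 121.4663134 ] case@z=.09 [-55.7  10.1  90. ]
```

Rolled 22.7° for 14.8 mm of travel, so no slip. 21.8° (13.7 mm) is left: lift, go back, and make a second stroke.

```bash
python3 -m creep '{"claw":[1,1,1,1,1],"delta_pos":[[0,0,-2],[8,0,0],[8,0,0],[0,0,1.5],[0,0,0.3]],"twist":[[0,0,0],[0,0,0],[0,0,0],[0,0,0],[0,0,0]]}' | grep -E "pos|force"
python3 -m creep '{"claw":[1,1,1,1,1],"delta_pos":[[0,0,0.2],[-1,0,0],[-2.5,0,0],[-2.5,0,0],[-1,0,0]],"twist":[[0,0,0],[0,0,0],[0,0,0],[0,0,0],[0,0,0]]}' | grep -E "pos|force"
```

```text
position: [0.513, 0.078, 0.0928]
wrist_force: [-1.9, -0.1, 3.8]
gripper_force: 2.2
position: [0.5212, 0.0774, 0.0928]
wrist_force: [-2.5, 0.2, 5.1]
gripper_force: 2.7
```

```bash
python3 -m creep '{"claw":[1,1,1,1,1],"delta_pos":[[-1,0,0],[-2,0,0],[-2,0,0],[-1.2,0,0],[0,0,0]],"twist":[[0,0,0],[0,0,0],[0,0,0],[0,0,0],[0,0,0]]}' | grep -E "pos|force"; python3 look.py w2 >/dev/null; python3 meas.py w2 2>/dev/null
```

```text
position: [0.5275, 0.0768, 0.0928]
wrist_force: [-0.7, -0.2, 6.1]
gripper_force: 2.6
index px 4163 case x mean 1.8464457862194068 y range -84.99702270178338 84.98411728986999
left [319.1 215.6] 205 boundary deg from top (+ = away) -27.4 y 51.5
mid [203.8 190.5] 196 boundary deg from top (+ = away) -46.9 y 1.1
mid [204.7 272. ] 237 boundary deg from top (+ = away) 14.6 y -1.9
right [ 82.5 219. ] 237 boundary deg from top (+ = away) -25.2 y -54.3
right [ 99.7 289.5] 177 boundary deg from top (+ = away) 35.3 y -52.4
knob px [203.93092622 126.00313972] case@z=.09 [-55.8  10.   90. ]
```

Left boundary is at -27°, so "4" is nearly centred. On to the middle wheel.

```bash
python3 -m creep '{"claw":[1,1,1,1,1],"delta_pos":[[0,0,-6],[-2,-20,0],[-3.5,-21.5,0],[0,-10,1],[0,0,2]],"twist":[[0,0,0],[0,0,0],[0,0,0],[0,0,0],[0,0,0]]}' | grep -E "pos|force"
python3 -m creep '{"claw":[1,1,1,1,1],"delta_pos":[[0,0,0.2],[0,0,0.2],[0,0,0.2],[0,0,0],[0,0,0]],"twist":[[0,0,0],[0,0,0],[0,0,0],[0,0,0],[0,0,0]]}' | grep -E "pos|force"
```

```text
position: [0.5285, 0.0245, 0.0956]
wrist_force: [-0.1, -0.1, 0.9]
gripper_force: 0.0
position: [0.5284, 0.0252, 0.0951]
wrist_force: [0.5, 0.2, -0.3]
gripper_force: 0.0
```

```bash
python3 -m creep '{"claw":[1,1,1,1,1],"delta_pos":[[0,0,0.25],[0,0,0.25],[0,0,0.2],[0,0,0],[0,0,0]],"twist":[[0,0,0],[0,0,0],[0,0,0],[0,0,0],[0,0,0]]}' | grep -E "pos|force"
```

```text
position: [0.5283, 0.0251, 0.0944]
wrist_force: [0.6, 0.2, 0.9]
gripper_force: 0.0
```

```bash
python3 -m creep '{"claw":[1,1,1,1,1],"delta_pos":[[0,0,0.25],[0,0,0.25],[0,0,0.2],[0,0,0],[0,0,0]],"twist":[[0,0,0],[0,0,0],[0,0,0],[0,0,0],[0,0,0]]}' | grep -E "pos|force"
```

```text
position: [0.5283, 0.0251, 0.0937]
wrist_force: [0.4, -0.3, -0.2]
gripper_force: 0.0
```

```bash
python3 -m creep '{"claw":[1,1,1,1,1],"delta_pos":[[0,0,0.2],[0,0,0.2],[0,0,0.2],[0,0,0],[0,0,0]],"twist":[[0,0,0],[0,0,0],[0,0,0],[0,0,0],[0,0,0]]}' | grep -E "pos|force"
```

```text
position: [0.5284, 0.0252, 0.0932]
wrist_force: [0.2, 0.2, 2.6]
gripper_force: 1.1
```

```bash
python3 -m creep '{"claw":[1,1,1,1,1],"delta_pos":[[0,0,0.3],[1.5,0,0],[2.5,0,0],[2.5,0,0],[1.5,0,0]],"twist":[[0,0,0],[0,0,0],[0,0,0],[0,0,0],[0,0,0]]}' | grep -E "pos|force"
```

```text
position: [0.5207, 0.0258, 0.0931]
wrist_force: [2.0, -0.4, 5.5]
gripper_force: 2.7
```

```bash
python3 -m creep '{"claw":[1,1,1,1,1],"delta_pos":[[1.5,0,0],[2.5,0,0],[2.5,0,0],[2,0,0],[0,0,0]],"twist":[[0,0,0],[0,0,0],[0,0,0],[0,0,0],[0,0,0]]}' | grep -E "pos|force"; python3 look.py w3 >/dev/null; python3 meas.py w3 2>/dev/null
```

```text
position: [0.5119, 0.0266, 0.093]
wrist_force: [0.6, -0.8, 5.8]
gripper_force: 2.8
index px 5818 case x mean 0.06164972475031097 y range -84.9569251238256 84.99512819075196
left [434.1 240.5] 201 boundary deg from top (+ = away) -26.9 y 52.4
right [200.4 243. ] 162 boundary deg from top (+ = away) -25.3 y -54.1
knob px [336.61457233 155.9904963 ] case@z=.09 [-56.4   6.6  90. ]
```

```bash
python3 -m creep '{"claw":[1,1,1,1,1],"delta_pos":[[0,0,-2],[-7,0,0],[-7,0,0],[0,0,1.5],[0,0,0.3]],"twist":[[0,0,0],[0,0,0],[0,0,0],[0,0,0],[0,0,0]]}' | grep -E "pos|force"
python3 -m creep '{"claw":[1,1,1,1,1],"delta_pos":[[0,0,0.2],[1,0,0],[2.5,0,0],[2.5,0,0],[1,0,0]],"twist":[[0,0,0],[0,0,0],[0,0,0],[0,0,0],[0,0,0]]}' | grep -E "pos|force"
```

```text
position: [0.5268, 0.0254, 0.0932]
wrist_force: [2.3, -0.7, 2.8]
gripper_force: 1.7
position: [0.5187, 0.026, 0.093]
wrist_force: [2.3, -0.8, 6.2]
gripper_force: 2.7
```

```bash
python3 -m creep '{"claw":[1,1,1,1,1],"delta_pos":[[1,0,0],[2,0,0],[0.8,0,0],[0,0,0],[0,0,0]],"twist":[[0,0,0],[0,0,0],[0,0,0],[0,0,0],[0,0,0]]}' | grep -E "pos|force"; python3 look.py w4 >/dev/null; python3 meas.py w4 2>/dev/null
```

```text
position: [0.5149, 0.0263, 0.093]
wrist_force: [2.1, -0.2, 5.2]
gripper_force: 2.8
index px 5530 case x mean 0.9888503822466812 y range -84.99928574465228 84.96887093230077
left [435.3 234.3] 215 boundary deg from top (+ = away) -26.7 y 52.7
left [443.9 303.6] 38 boundary deg from top (+ = away) 33.2 y 59.9
mid [317.8 227.5] 200 boundary deg from top (+ = away) -31.7 y -0.5
right [201.2 236.4] 199 boundary deg from top (+ = away) -25.3 y -53.4
right [191.8 304.8] 40 boundary deg from top (+ = away) 35.2 y -61.0
knob px [336.67845659 148.2733119 ] case@z=.09 [-56.1   6.6  90. ]
```

Middle "2" is centred to within 2°. On to the right wheel.

```bash
python3 -m creep '{"claw":[1,1,1,1,1],"delta_pos":[[0,0,-6],[2,-20,0],[3,-22,0],[0,-10,1],[0,0,2]],"twist":[[0,0,0],[0,0,0],[0,0,0],[0,0,0],[0,0,0]]}' | grep -E "pos|force"
python3 -m creep '{"claw":[1,1,1,1,1],"delta_pos":[[0,0,0.2],[0,0,0.2],[0,0,0.2],[0,0,0],[0,0,0]],"twist":[[0,0,0],[0,0,0],[0,0,0],[0,0,0],[0,0,0]]}' | grep -E "pos|force"
```

```text
position: [0.5053, -0.0256, 0.0955]
wrist_force: [-0.3, 0.9, -0.2]
gripper_force: 0.0
position: [0.5058, -0.0251, 0.0952]
wrist_force: [0.5, -0.1, -0.5]
gripper_force: 0.0
```

```bash
python3 -m creep '{"claw":[1,1,1,1,1],"delta_pos":[[0,0,0.25],[0,0,0.25],[0,0,0.2],[0,0,0],[0,0,0]],"twist":[[0,0,0],[0,0,0],[0,0,0],[0,0,0],[0,0,0]]}' | grep -E "pos|force"
```

```text
position: [0.5058, -0.0252, 0.0945]
wrist_force: [-0.1, -0.1, 0.4]
gripper_force: 0.0
```

```bash
python3 -m creep '{"claw":[1,1,1,1,1],"delta_pos":[[0,0,0.25],[0,0,0.25],[0,0,0.2],[0,0,0],[0,0,0]],"twist":[[0,0,0],[0,0,0],[0,0,0],[0,0,0],[0,0,0]]}' | grep -E "pos|force"
```

```text
position: [0.5058, -0.0252, 0.0937]
wrist_force: [-0.5, 0.5, 0.5]
gripper_force: 0.0
```

```bash
python3 -m creep '{"claw":[1,1,1,1,1],"delta_pos":[[0,0,0.2],[0,0,0.2],[0,0,0.2],[0,0,0],[0,0,0]],"twist":[[0,0,0],[0,0,0],[0,0,0],[0,0,0],[0,0,0]]}' | grep -E "pos|force"
```

```text
position: [0.5058, -0.0252, 0.0932]
wrist_force: [-1.3, 0.2, 0.8]
gripper_force: 1.2
```

```bash
python3 -m creep '{"claw":[1,1,1,1,1],"delta_pos":[[0,0,0.2],[0,0,0],[0,0,0],[0,0,0],[0,0,0]],"twist":[[0,0,0],[0,0,0],[0,0,0],[0,0,0],[0,0,0]]}' | grep -E "pos|force"
```

```text
position: [0.5059, -0.0252, 0.093]
wrist_force: [-0.3, 0.1, 4.1]
gripper_force: 2.4
```

```bash
python3 -m creep '{"claw":[1,1,1,1,1],"delta_pos":[[0,0,0.13],[-1.5,0,0],[-2.5,0,0],[-2.5,0,0],[-1.5,0,0]],"twist":[[0,0,0],[0,0,0],[0,0,0],[0,0,0],[0,0,0]]}' | grep -E "pos|force"
```

```text
position: [0.5131, -0.0258, 0.0929]
wrist_force: [-1.9, 0.6, 6.1]
gripper_force: 3.5
```

```bash
python3 -m creep '{"claw":[1,1,1,1,1],"delta_pos":[[-1.5,0,0],[-2.5,0,0],[-2.5,0,0],[-2.5,0,0],[0,0,0]],"twist":[[0,0,0],[0,0,0],[0,0,0],[0,0,0],[0,0,0]]}' | grep -E "pos|force"; python3 look.py w5 >/dev/null; python3 meas.py w5 2>/dev/null
```

```text
position: [0.5224, -0.0266, 0.0929]
wrist_force: [-1.4, 0.3, 5.7]
gripper_force: 3.0
index px 4088 case x mean 1.7315332017604854 y range -84.97750951162328 84.99343925872842
left [556.4 208.5] 293 boundary deg from top (+ = away) -27.0 y 53.2
left [539.3 282. ] 217 boundary deg from top (+ = away) 34.2 y 51.5
mid [437.3 202.3] 216 boundary deg from top (+ = away) -31.5 y 0.1
mid [430. 279.] 229 boundary deg from top (+ = away) 29.9 y -0.0
right [297.3 248.5] 39 boundary deg from top (+ = away) 1.2 y -62.0
right [339.7 248.5] 31 boundary deg from top (+ = away) 1.2 y -42.6
knob px [471.07862248 116.90903184] case@z=.09 [-55.4   2.5  90. ]
```

```bash
python3 -m creep '{"claw":[1,1,1,1,1],"delta_pos":[[0,0,-2],[8.5,0,0],[8.5,0,0],[0,0,1.5],[0,0,0.3]],"twist":[[0,0,0],[0,0,0],[0,0,0],[0,0,0],[0,0,0]]}' | grep -E "pos|force"
python3 -m creep '{"claw":[1,1,1,1,1],"delta_pos":[[0,0,0.2],[-1.5,0,0],[-2.5,0,0],[-2.5,0,0],[-1.5,0,0]],"twist":[[0,0,0],[0,0,0],[0,0,0],[0,0,0],[0,0,0]]}' | grep -E "pos|force"
```

```text
position: [0.5049, -0.0252, 0.093]
wrist_force: [-2.6, -0.2, 4.9]
gripper_force: 2.5
position: [0.5139, -0.0259, 0.093]
wrist_force: [-3.5, 0.7, 5.0]
gripper_force: 2.6
```

```bash
python3 -m creep '{"claw":[1,1,1,1,1],"delta_pos":[[-1.5,0,0],[-2.5,0,0],[-2.5,0,0],[-2.5,0,0],[0,0,0]],"twist":[[0,0,0],[0,0,0],[0,0,0],[0,0,0],[0,0,0]]}' | grep -E "pos|force"; python3 look.py w6 >/dev/null; python3 meas.py w6 2>/dev/null
```

```text
position: [0.5233, -0.0267, 0.093]
wrist_force: [-0.9, 0.6, 4.9]
gripper_force: 2.2
index px 3903 case x mean 1.5349697001958384 y range -84.97804684968584 84.99614306330206
left [556.5 206.6] 289 boundary deg from top (+ = away) -26.9 y 53.1
left [539.2 280. ] 223 boundary deg from top (+ = away) 34.1 y 51.3
mid [438.  200.3] 222 boundary deg from top (+ = away) -31.5 y 0.4
mid [430.  277.1] 236 boundary deg from top (+ = away) 29.8 y -0.1
right [318.1 203.6] 207 boundary deg from top (+ = away) -29.2 y -52.5
knob px [471.49872286 114.32311622] case@z=.09 [-55.5   2.5  90. ]
```

Right wheel is set too. I lift for a clear check view.

```bash
python3 -m creep '{"claw":[1,1,1,1,1],"delta_pos":[[0,0,-15],[0,20,-30],[0,30,-30],[0,10,-25],[0,0,0]],"twist":[[0,0,0],[0,0,0],[0,0,0],[0,0,0],[0,0,0]]}' | grep -E "pos|force"
python3 -m creep '{"claw":[1,1,1,1,1],"delta_pos":[[0,0,0],[0,0,0],[0,0,0],[0,0,0],[0,0,0]],"twist":[[0,0,0],[0,0,0],[0,0,0],[0,0,0],[0,0,0]]}' | grep -E "pos|force"
python3 look.py w7 >/dev/null; python3 meas.py w7 2>/dev/null
python3 -c "
import cv2;i=cv2.imread('pics/w7.png');cv2.imwrite('pics/w7c.png',cv2.resize(i[90:290,120:440],None,fx=2.5,fy=2.5,interpolation=2))"
```

```text
position: [0.5294, 0.0348, 0.1953]
wrist_force: [0.0, 0.1, -1.0]
gripper_force: 0.0
position: [0.5276, 0.0332, 0.1926]
wrist_force: [0.0, -0.4, -1.1]
gripper_force: 0.0
index px 2389 case x mean 0.07141983395927164 y range -76.63062886210139 84.99509646520295
left [379.7 170.5] 120 boundary deg from top (+ = away) -27.2 y 51.6
left [377.5 218. ] 82 boundary deg from top (+ = away) 33.1 y 51.5
mid [307.7 166.5] 63 boundary deg from top (+ = away) -32.0 y -0.2
mid [307.8 215.5] 116 boundary deg from top (+ = away) 28.6 y -0.5
right [234.5 169. ] 92 boundary deg from top (+ = away) -29.1 y -52.8
right [238.2 217.5] 110 boundary deg from top (+ = away) 31.9 y -52.4
knob px [317.47211896 114.02973978] case@z=.09 [-55.6   6.9  90. ]
```

View pics/w7c.png

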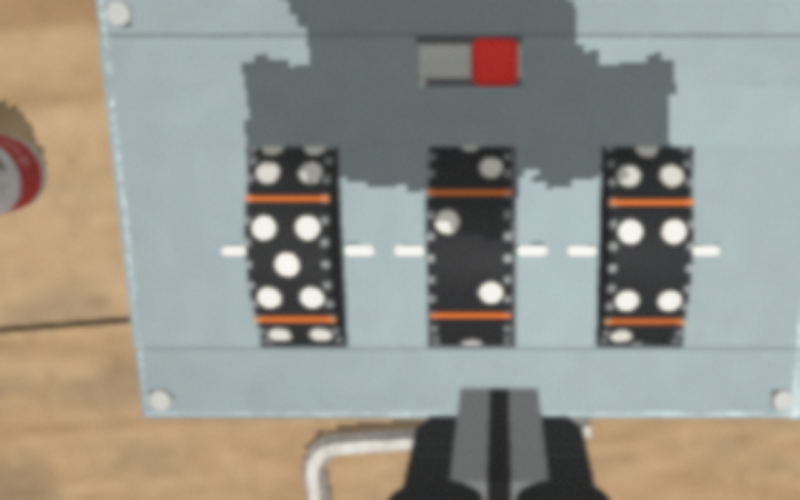

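The crop shows 5, 2 and 4 dots from left to right. The view is mirrored, so this is left 4, middle 2, right 5. All are near the index lines at crop row 250. I check the index offset at that row and the knob approach.

Run:
```python
from h import *
d=dict(np.load("w7.npz"));s={k[2:]:v for k,v in d.items() if k[:2]=="s_"};Rt=wristRt(d,s)
O=np.load("org.npy");a=np.radians(85.26);ey=np.array([np.cos(a),np.sin(a)]);ex=np.array([ey[1],-ey[0]])
g=d["img"].min(-1)
for c0,c1 in((208,216),(260,266),(281,287),(330,336),(350,356),(399,405)):
    v=np.arange(180,200);sub=g[180:200,c0:c1].mean(1);w=np.clip(sub-np.median(sub)-15,0,None)
    X=cast(d,[(c0+c1-1)/2,(v*w).sum()/w.sum()],.062,Rt)[0,:2]-O;print(X@ex*1e3,X@ey*1e3)
S=np.array(s["position"]);p=S[:2]-O;print("tcp case",p@ex*1e3,p@ey*1e3,S[2],s["tool_rot"])
```

```text
-0.021760153601992245 -73.17262847572515
-0.07518365473205366 -34.72288465126355
0.02453745930300409 -18.895352596078013
0.056657177026805214 18.04539987226107
0.041892204599291036 33.12306952803481
0.07166899580135239 70.06505295116546
tcp case 7.737135901209011 8.135951457585312 0.19262360479045726 [-1.28894351e-01 -3.13854770e+00 -7.29649357e-05]
```

All wheels are within 3.1° of the code, and the tolerance is 7.4°. Now to the left side of the knob.

```bash
python3 -m creep '{"claw":[1,1,1,1,1],"delta_pos":[[12,6,0],[25,12,0],[20,9,0],[6,3,15],[0,0,25]],"twist":[[0,0,0],[0,0,0],[0,0,0],[0,0,0],[0,0,0]]}' | grep -E "pos|force"
python3 -m creep '{"claw":[1,1,1,1,1],"delta_pos":[[0,0,25],[0,0,20],[0,0,15],[0,0,3],[0,0,0]],"twist":[[0,0,0],[0,0,0],[0,0,0],[0,0,0],[0,0,0]]}' | grep -E "pos|force"
python3 -m creep '{"claw":[1,1,1,1,1],"delta_pos":[[0,-1,0],[0,-2,0],[0,-2,0],[0,-2,0],[0,-1,0]],"twist":[[0,0,0],[0,0,0],[0,0,0],[0,0,0],[0,0,0]]}' | grep -E "pos|force"
```

```text
position: [0.4665, 0.0694, 0.1532]
wrist_force: [0.4, 0.1, -0.3]
gripper_force: 0.0
position: [0.467, 0.0687, 0.0901]
wrist_force: [-0.6, -0.2, 0.0]
gripper_force: 0.0
position: [0.4667, 0.06, 0.0898]
wrist_force: [0.9, -0.5, 0.4]
gripper_force: 0.0
```

```bash
for k in 1; do
python3 -m creep '{"claw":[1,1,1,1,1],"delta_pos":[[0,-0.8,0],[0,-0.8,0],[0,-0.8,0],[0,-0.8,0],[0,-0.8,0]],"twist":[[0,0,0],[0,0,0],[0,0,0],[0,0,0],[0,0,0]]}' | grep -E "pos|force"; done; python3 look.py w8 >/dev/null; python3 meas.py w8 2>/dev/null | grep -v index
```

```text
position: [0.4665, 0.0566, 0.0898]
wrist_force: [0.2, 1.1, -0.4]
gripper_force: 0.6
knob px [271.72445255 267.07572993] case@z=.09 [-61.    7.7  90. ]
```

```bash
python3 -m creep '{"claw":[1,1,1,1,1],"delta_pos":[[0,-0.8,0],[0,-0.8,0],[0,-0.8,0],[0,-0.8,0],[0,-0.8,0]],"twist":[[0,0,0],[0,0,0],[0,0,0],[0,0,0],[0,0,0]]}' | grep -E "pos|force";  python3 look.py w9 >/dev/null; python3 meas.py w9 2>/dev/null | grep -v index
```

```text
position: [0.4661, 0.0523, 0.0898]
wrist_force: [-1.2, 1.9, -0.0]
gripper_force: 0.6
knob px [271.71363636 267.12181818] case@z=.09 [-61.    3.3  90. ]
```

```bash
python3 -m creep '{"claw":[1,1,1,1,1],"delta_pos":[[0,-0.8,0],[0,-0.8,0],[0,-0.8,0],[0,-0.8,0],[0,-0.8,0]],"twist":[[0,0,0],[0,0,0],[0,0,0],[0,0,0],[0,0,0]]}' | grep -E "pos|force"
```

```text
position: [0.4657, 0.0483, 0.0898]
wrist_force: [0.6, 1.5, 0.2]
gripper_force: 0.6
```

```bash
python3 -m creep '{"claw":[1,1,1,1,1],"delta_pos":[[0,-0.8,0],[0,-0.8,0],[0,-0.8,0],[0,-0.8,0],[0,-0.8,0]],"twist":[[0,0,0],[0,0,0],[0,0,0],[0,0,0],[0,0,0]]}' | grep -E "pos|force";  python3 look.py w10 >/dev/null; python3 meas.py w10 2>/dev/null | grep -v index
```

```text
position: [0.4654, 0.0443, 0.0898]
wrist_force: [0.6, 0.4, -0.5]
gripper_force: 0.6
knob px [271.82465753 267.08584475] case@z=.09 [-61.1  -4.6  90. ]
```

The bolt slides freely. I ease it on to its stop.

```bash
python3 -m creep '{"claw":[1,1,1,1,1],"delta_pos":[[0,-0.8,0],[0,-0.8,0],[0,-0.6,0],[0,-0.5,0],[0,-0.3,0]],"twist":[[0,0,0],[0,0,0],[0,0,0],[0,0,0],[0,0,0]]}' | grep -E "pos|force"
```

```text
position: [0.4651, 0.0413, 0.0898]
wrist_force: [-0.5, 1.7, -0.1]
gripper_force: 0.6
```

```bash
python3 -m creep '{"claw":[1,1,1,1,1],"delta_pos":[[0,-0.3,0],[0,-0.3,0],[0,-0.2,0],[0,-0.2,0],[0,0,0]],"twist":[[0,0,0],[0,0,0],[0,0,0],[0,0,0],[0,0,0]]}' | grep -E "pos|force";  python3 look.py w11 >/dev/null; python3 meas.py w11 2>/dev/null | grep -v index
```

```text
position: [0.4651, 0.0405, 0.0898]
wrist_force: [-0.3, 1.5, -0.0]
gripper_force: 0.7
knob px [271.82552801 267.08815427] case@z=.09 [-61.1  -8.5  90. ]
```

```bash
python3 -m creep '{"claw":[1,1,1,1,1],"delta_pos":[[0,-0.2,0],[0,-0.2,0],[0,-0.2,0],[0,0,0],[0,0,0]],"twist":[[0,0,0],[0,0,0],[0,0,0],[0,0,0],[0,0,0]]}' | grep -E "pos|force"
```

```text
position: [0.4651, 0.0403, 0.0898]
wrist_force: [-1.1, 4.3, -0.1]
gripper_force: 2.1
```

```bash
python3 -m creep '{"claw":[1,1,1,1,1],"delta_pos":[[0,-0.2,0],[0,-0.2,0],[0,-0.2,0],[0,0,0],[0,0,0]],"twist":[[0,0,0],[0,0,0],[0,0,0],[0,0,0],[0,0,0]]}' | grep -E "pos|force"
```

```text
position: [0.4651, 0.0402, 0.0898]
wrist_force: [-0.3, 5.4, 0.6]
gripper_force: 2.9
```

The position has stopped and the force has risen to 5 N, so the bolt is at its stop. I back off, lift and check.

```bash
python3 -m creep '{"claw":[1,1,1,1,1],"delta_pos":[[0,3,0],[0,7,0],[0,4,-10],[0,0,-30],[0,0,-30]],"twist":[[0,0,0],[0,0,0],[0,0,0],[0,0,0],[0,0,0]]}' | grep -E "pos|force"
python3 -m creep '{"claw":[1,1,1,1,1],"delta_pos":[[-20,0,-30],[-30,0,-20],[-10,0,0],[0,0,0],[0,0,0]],"twist":[[0,0,0],[0,0,0],[0,0,0],[0,0,0],[0,0,0]]}' 
python3 look.py w12 >/dev/null; python3 meas.py w12 2>/dev/null
python3 -c "
import cv2;i=cv2.imread('pics/w12.png');cv2.imwrite('pics/w12c.png',cv2.resize(i[70:290,80:520],None,fx=1.8,fy=1.8,interpolation=2))"
```

```text
position: [0.4658, 0.0529, 0.1611]
wrist_force: [0.5, -0.4, -0.3]
gripper_force: 0.0
t: 33.83
position: [0.5239, 0.0481, 0.2088]
tool_rot: [-0.127, -3.135, 0.002]
wrist_force: [-0.0, 0.2, 0.2]
finger_gap: 0.0
gripper_force: 0.0
index px 2062 case x mean -0.11777809007362115 y range -76.56439341234946 84.9972232639942
left [357.2 174.3] 105 boundary deg from top (+ = away) -26.8 y 51.7
left [355.1 218.8] 89 boundary deg from top (+ = away) 33.5 y 51.0
mid [289.  170.5] 110 boundary deg from top (+ = away) -31.7 y -0.7
mid [290.4 216.5] 111 boundary deg from top (+ = away) 29.3 y -0.4
right [221.4 172.5] 115 boundary deg from top (+ = away) -29.1 y -52.7
right [224.8 217.6] 104 boundary deg from top (+ = away) 31.2 y -52.6
knob px [273.58367347 121.76326531] case@z=.09 [-55.6  -8.8  90. ]
```

View pics/w12c.png

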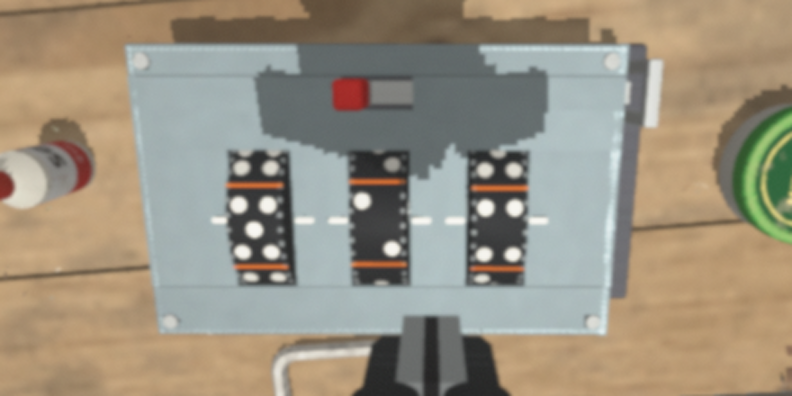

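The knob is at its far right (350,95 in the crop; y = -8.8 mm) and the bolt is out of the staple at (650,90). The code 4-2-5 stands, and the tin and bottle are undisturbed.

```bash
python3 -c "
from plant import r
print(r.finish_job())"
```

```text
the job is handed in; nothing more can be done
None
```

The lock is open and the job is handed in: the wheels show 4-2-5, each within about 3.5° of the index lines, and the bolt is against its stop and clear of the staple. Readings stayed below 7 N, nothing round the lock was touched, and it took about 34 s.

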